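# Seat the phone sled and chord-start the test jig

### The arm

A 6-joint arm with a two-finger parallel gripper is mounted at the origin on the work surface. World frame = base frame: x ahead of the robot, y to its left, z up, the work surface at z = 0. Lengths are in m, angles in rad, forces in N, time in s.
With the tool pointing down it reaches from about 0.35 to 0.85 m from the base axis. Payload 8.1 kg.
Tool frame: the origin (TCP) lies on the mounting face of the last link; the fingertips stand 173 mm ahead of it and the grasp point (between the pads) lies 155 mm ahead of it; z points along the fingers, y is the direction in which the jaws open and shut (so a half turn about z gives the same grasp; the last joint's range is limited). The gripper opens to 85 mm and grips with 20 to 120 N. Pads are 22 mm wide; open, the fingers measure 114 mm over their backs; the gripper's body (76 mm by 85 mm) begins 54 mm behind the grasp point. The pads swing forward as they close: fully open they stand 13 mm farther back than shut.
Start: joints at [1.191, 0.13, 1.488, -0, 1.523, -0.085], TCP at [0.174, 0.574, 0.405] pointing down, gripper open.
Joint ranges: [-2.96, 2.96], [-0.89, 2.26], [0.02, 2.5], [-1.34, 4.48], [0, 2.73], [-2.66, 2.66]. Speed limits (rad/s): [2.39, 2.39, 2.79, 3.14, 3.14, 3.14].

### API

Orientations are given as a unit quaternion [x, y, z, w].
In Python, from cell import ctrl gives the robot as it stands. The module is installed in compiled form; this text tells all that it offers.
- The arm moves only by the shell command python3 -m jog 'ROWS' [FORCE]. ROWS is JSON, a list of rows, each an object with "linear": the shift along the world's x, y, z as a fraction of full scale, a list of three; "delta_rot": the turn, a rotation vector about the world's x, y, z as a fraction of full scale, a list of three; "hand": the gripper's target within -1 to 1 (fully open at 1, half-way at 0, shut at -1). A call has 1 to 5 rows; each row shifts and turns the commanded pose from where the row before left it; what a row does not reach is not made up. Full scale, the value 1, is 50 mm for a shift and 0.12 rad for a turn. A row lasts 1/10 s, in which the tool goes at most 50 mm and 8.59 degrees, less where a joint would pass 70% of its speed; a pose out of reach is approached as far as the arm can. A call with a number of a shift or a turn outside -1 to 1 is refused whole. A call with a gripper value outside its range is refused whole. The fingers move at their own pace and stop on an object; FORCE is the grip in N (left out, the last holds). Time passes only in rows, so rows that do not move let the fingers close. It gives the time, the measured TCP pose, the force and the opening at its end, in the units of the state.
- ctrl.state(): the state, without advancing time (a new reading comes with each control period).
- ctrl.snapshot(name): name is "scene" or "side" or "wrist"; returns a dict with "img" (420x560x3 uint8, blue, green, red), "range_z" (420x560 float32, m along the optical axis (not along the pixel's ray), 0 where there is no reading), "fx", "fy", "cx", "cy" (pixels), "k1" (the pictures are not rectified: a ray, as slopes to the right and down, at radius r is drawn at 1 + k1 r^2 times it, then the intrinsics apply), "world_from_camera" (4x4, takes a point from camera to world coordinates); the wrist camera has in their place "T_tool_cam" (4x4, takes a point from camera to tool coordinates, whose origin is the TCP and whose axes are the flange's). Camera axes: x right, y up, looking along -z (the intrinsics and any distortion apply to the point x, -y, -z); pixel columns grow to the right and rows downward; lengths in m; the calibration is good to about 2 mm. A picture is of the moment at which its call begins: read the wrist's pose just before it.
- ctrl.finish_job(): hands the job in, once; it reports no verdict.
The state is a dict: "time": time; "joint_positions": joint angles; "qd": joint speeds; "joint_efforts": joint torques, N m; "ee_pos": TCP position; "eef_rot": TCP orientation; "force": force on the tool from outside, world axes, zero at the start; "ft_torque": the same for the moment, N m; "opening": opening from 0.0 (shut) to 1.0 (fully open).
Only numpy, scipy, OpenCV 4.12 (cv2) and the standard library are available. Lean on these libraries where they do the work, as an engineer would, in place of code of your own. Each camera call takes 0.05 s, during which the arm holds its last target.

### The job

Start the phone test at the repair bench: with a fingertip, push the grey sled along its channel in the jig until it is fully home against the contact head. Only then press the two square keys of the start pod down together, one fingertip on each, keep both fully down for three seconds, and let them go. Push the sled only, do not lift it; do not press the keys of the other pod (the round ones), and leave the other things on the bench where they are.

Things in the scene. Friction and masses are not known exactly. Their poses are not given: they have to be found in the camera images.
- jig: Test jig, fixed: aluminium base plate 210 x 100 x 12 mm (x, y, z). Origin: centre of its underside on the work surface. The top of the plate (12 mm up) is the floor of a channel along the jig's x axis, 73 mm wide between two steel rails 12.5 mm thick that rise 10 mm above that floor (x = -105 to +80 mm); open at the -x end. At the +x end stands the black contact head, the stop: its face is at x = +85 mm, its top 45 mm above the work surface.
- sled: Loose flat sled, grey plastic with a black phone set in its top: 100 x 70 x 16 mm (x, y, z), 0.18 to 0.35 kg, lying in the jig's channel, its axes along the jig's; its top is 28 mm above the work surface. Origin: centre of its underside. Starts 35 to 70 mm short of the contact head; fully home, touching the head, its origin is at x = +35 mm in the jig's frame. To be pushed on its rear (-x) end towards +x; slides at 1 to 4 N.
- start_pod: Black box 76 x 120 x 34 mm (x, y, z), fixed. Origin: centre of its underside on the work surface; z up, y is the line through its two keys, the pod's own +x points away from the robot's side at yaw 0. It has two grey SQUARE keys, 24 x 24 mm, centres 60 mm apart at y = +30 and -30 mm, and a tiny clear lamp between them, not above 36 mm. Two fingers opened 40 to 65 mm apart along the pod's y axis come down on both keys.
- key_left_top (a point): Centre of the top face of the square key at y = +30 mm of the start pod.
- key_right_top (a point): Centre of the top face of the square key at y = -30 mm of the start pod.
- key_left (a joint): Square key of the start pod, at y = +30 mm in its frame. Value 0 = up, grows as the key is pressed, 0.007 m = fully down. Spring return: about 1.2 N to start moving, 4 N at full depth. Top face is 44 mm above the work surface when up and 37 mm when down (housing top 34 mm).
- key_right (a joint): Square key of the start pod, at y = -30 mm in its frame. Value 0 = up, grows as the key is pressed, 0.007 m = fully down. Spring return: about 1.2 N to start moving, 4 N at full depth. Top face is 44 mm above the work surface when up and 37 mm when down (housing top 34 mm).
- other_pod: Black box 76 x 120 x 34 mm (x, y, z), fixed. Origin: centre of its underside on the work surface; z up, y is the line through its two keys, the pod's own +x points away from the robot's side at yaw 0. Like the start pod, but its two grey keys are ROUND, 26 mm in diameter. It belongs to another machine: do not press its keys.
- round_left (a joint): Round key of the other pod, at y = +30 mm in its frame. Value 0 = up, grows as the key is pressed, 0.007 m = fully down. Spring return: about 1.2 N to start moving, 4 N at full depth. Top face is 44 mm above the work surface when up and 37 mm when down (housing top 34 mm).
- round_right (a joint): Round key of the other pod, at y = -30 mm in its frame. Value 0 = up, grows as the key is pressed, 0.007 m = fully down. Spring return: about 1.2 N to start moving, 4 N at full depth. Top face is 44 mm above the work surface when up and 37 mm when down (housing top 34 mm).
- syringe: Bystander: flux syringe lying down, 145 mm long, 28 mm wide at its flange, 18 mm high; origin near its middle, on the work surface, length along x.
- tweezers: Bystander: steel tweezers lying flat, 122 mm long, 18 mm wide, 5 mm high; origin at the middle, length along x.
- tape_reel: Bystander: green disc-shaped reel, 72 mm in diameter, 22 mm high; origin under its centre.
- solder_spool: Bystander: copper-coloured ring, 68 mm in diameter, 30 mm high; origin under its centre.
- meter: Bystander: yellow hand meter lying on its back, 150 x 78 x 36 mm (42 mm over its dial); origin under its centre.
- parts_tin: Bystander: open aluminium tin, 90 x 120 x 22 mm; origin under its centre.
- screwdriver: Bystander: small screwdriver with a blue handle lying down, 130 mm long, length along x.
Things that resemble listed ones, but are neither listed nor needed, are in the scene too. Leave any red or turquoise look-alike of the start_pod alone.

How it is judged:
On the way, in this order (a step that is already met when the one before it is completed fails the run):
1. the sled is pushed fully home against the contact head (x of sled in the frame of jig above 0.0322 m), for 0.2 s.
2. both square keys are fully down together under the fingers for 2.5 s (value of joint each of key_left, key_right above 0.0055 m and contact force between the fingers and start_pod above 2 N and x of sled in the frame of jig above 0.0322 m), for 2.5 s.
At the end, for the whole second after the job is handed in: The sled lies at rest flat in the channel, fully home (within about 3 mm of touching the contact head), after both square keys were held at least 5.5 mm down together for 2.5 s or more; all four keys are up again (within 1.5 mm) (x of sled in the frame of jig above 0.0322 m and z of sled in the frame of jig below 0.0145 m and linear speed of sled below 0.02 m/s and value of joint each of key_left, key_right, round_left, round_right below 0.0015 m).
It fails at once if a square key is pressed before the sled is home (value of joint any of key_left, key_right above 0.003 m and not (x of sled in the frame of jig above 0.0322 m)).
It fails at once if one square key is pressed down alone, the other still up ((value of joint key_left above 0.0055 m and value of joint key_right below 0.001 m) or (value of joint key_right above 0.0055 m and value of joint key_left below 0.001 m)).
It fails at once if the sled is lifted (more than 6 mm) or tipped up instead of pushed (z of sled in the frame of jig above 0.018 m or angle between sled's own z axis and vertical above 0.12 rad).
It fails at once if a round key of the other pod is pressed (value of joint any of round_left, round_right above 0.003 m).
It fails at once if a bystander is moved by more than 25 mm (distance of any of syringe, tweezers, tape_reel, solder_spool, meter, parts_tin, screwdriver from where it was at the start of the episode above 0.025 m).
It also fails if it takes over 64 s, if anything falls off the work surface, if the arm or the gripper's body presses on something with over 40 N, if the wrist force passes 120 N, or if a joint passes its speed limit or range.

## Working session

There is one attempt and no reset: what is moved stays moved. The work goes in short steps, Python scripts to look and compute and a shell command to move; the robot and the scene stay as the last step left them, time stands still between calls to the robot, and variables do not carry over. Pictures are saved under pics/ and viewed, and the job is handed in when it is done.

```bash
mkdir -p pics; cat > h.py <<'E'
import numpy as np, cv2
from scipy.spatial.transform import Rotation as R
from cell import ctrl
def snap(n):
    st=ctrl.state(); s=ctrl.snapshot(n)
    if "world_from_camera" in s: T=np.array(s["world_from_camera"])
    else:
        W=np.eye(4); W[:3,:3]=R.from_quat(st["eef_rot"]).as_matrix(); W[:3,3]=st["ee_pos"]; T=W@np.array(s["T_tool_cam"])
    s["T"]=T; return s
def slopes(s,uv):
    uv=np.atleast_2d(np.array(uv,float)); K=np.array([[s["fx"],0,s["cx"]],[0,s["fy"],s["cy"]],[0,0,1]])
    return cv2.undistortPoints(uv[:,None],K,np.array([s["k1"],0,0,0.]))[:,0]
def toplane(s,uv,z):
    m=slopes(s,uv); d=np.c_[m[:,0],-m[:,1],-np.ones(len(m))]@s["T"][:3,:3].T; o=s["T"][:3,3]
    return o+d*((z-o[2])/d[:,2])[:,None]
def bydepth(s,uv):
    m=slopes(s,uv); r=np.array([s["range_z"][int(v),int(u)] for u,v in np.atleast_2d(uv)])
    return (np.c_[m[:,0],-m[:,1],-np.ones(len(m))]*r[:,None])@s["T"][:3,:3].T+s["T"][:3,3]
E
python3 - <<'E'
from h import *
import pickle
for n in ["scene","side","wrist"]:
    s=snap(n); cv2.imwrite(f"pics/{n}0.png",s["img"]); pickle.dump(s,open(f"{n}0.pkl","wb")); print(n,s["fx"],s["k1"],s["T"].round(3).tolist())
print(ctrl.state())
E
```

```text
scene 473.4838903930118 -0.05408899970093419 [[-0.149, -0.709, 0.689, 1.491], [0.989, -0.11, 0.101, 0.17], [0.005, 0.696, 0.718, 1.125], [0.0, 0.0, 0.0, 1.0]]
side 497.3137146062547 -0.003117056642607395 [[0.793, 0.421, -0.44, -0.061], [-0.609, 0.55, -0.571, -0.691], [0.002, 0.721, 0.693, 0.955], [0.0, 0.0, 0.0, 1.0]]
wrist 295.85116623085736 -0.03871825988720976 [[0.29, -0.919, -0.266, 0.107], [0.957, 0.278, 0.083, 0.594], [-0.002, -0.279, 0.96, 0.373], [0.0, 0.0, 0.0, 1.0]]
{'time': 0.15, 'joint_positions': array([ 1.19059460e+00,  1.30954567e-01,  1.48902347e+00, -1.37148511e-05,
        1.52298733e+00, -8.53868912e-02]), 'qd': array([ 0.00081906, -0.00106883, -0.00274727, -0.00081829,  0.00087717,
       -0.00163912]), 'joint_efforts': array([ 7.57798098e-04, -5.70059967e+01, -5.01161385e+01, -2.41730813e-04,
        9.60102218e-03,  4.72335302e-06]), 'ee_pos': array([0.1742464 , 0.57395939, 0.40390813]), 'eef_rot': array([ 1.46873798e-01,  9.89155001e-01, -6.69423114e-04, -1.51676157e-04]), 'force': array([-0.25140195, -0.11471158, -0.66882861]), 'ft_torque': array([ 0.02729793, -0.01304171,  0.00775988]), 'opening': 1.0015339444330278}
```

View pics/scene0.png

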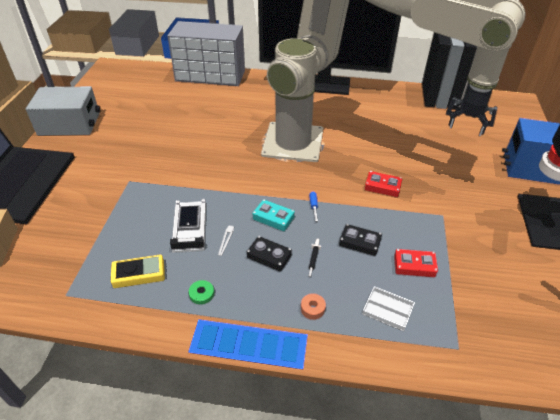

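View pics/side0.png

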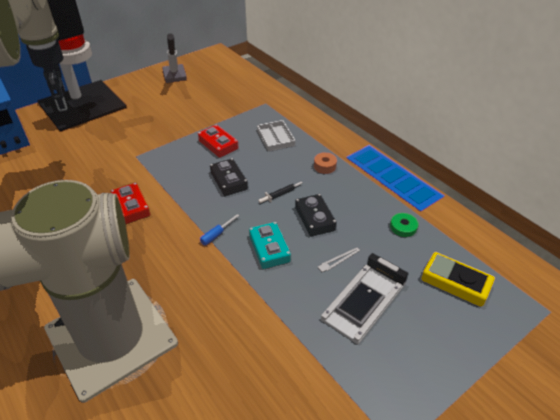

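View pics/wrist0.png

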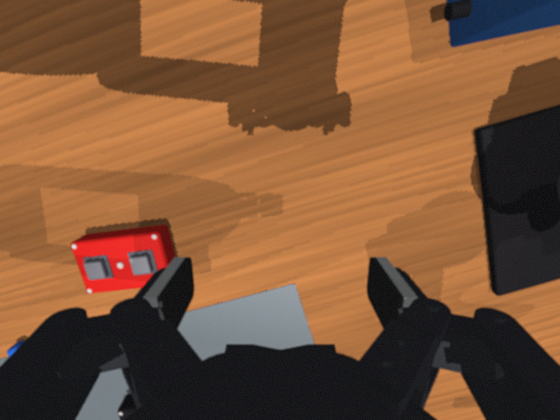

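Scene view candidates for the start pod:
- Black pod at (361,238), keys look square.
- Black pod at (269,253), keys look round.
- Turquoise pod at (273,214).
- Red pods at (384,183) and (416,262).

The jig is at (188,224), with its head towards the bottom. I'll check the choice in a close crop.

```bash
python3 - <<'E'
from h import *
import pickle
s=pickle.load(open("scene0.pkl","rb"));d=pickle.load(open("side0.pkl","rb"))
up=lambda im,x,y,w,h,f:cv2.resize(im[y:y+h,x:x+w],None,fx=f,fy=f,interpolation=cv2.INTER_CUBIC)
a=np.hstack([up(s["img"],335,215,56,42,7),up(s["img"],241,230,56,42,7)])
b=np.hstack([up(d["img"],203,150,56,42,7),up(d["img"],290,190,56,42,7)])
cv2.imwrite("pics/c1.png",np.vstack([a,b]))
a=up(s["img"],160,190,60,65,6.6);b=up(d["img"],310,250,105,90,3.6)
H=max(a.shape[0],b.shape[0]);p=lambda i:cv2.copyMakeBorder(i,0,H-i.shape[0],0,0,cv2.BORDER_CONSTANT)
cv2.imwrite("pics/c2.png",np.hstack([p(a),p(b)]))
E
```

```text
(no output)
```

View pics/c1.png

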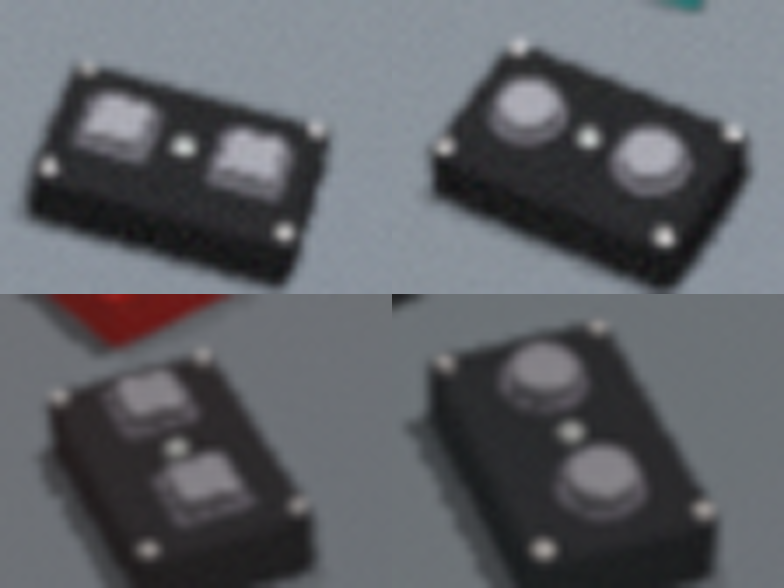

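View pics/c2.png

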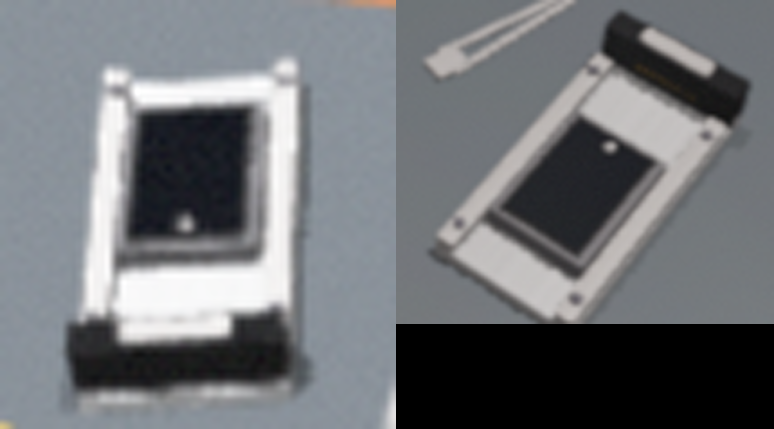

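The crop confirms the start pod is scene (361,238) / side (229,175): black, with square keys. Now I'll measure it and the jig in both views.

```bash
python3 - <<'E'
from h import *
import pickle
s=pickle.load(open("scene0.pkl","rb"));d=pickle.load(open("side0.pkl","rb"))
C=lambda pts,ox,oy,f,sx=0,sy=0:[((x-sx)/f+ox-.4,(y-sy)/f+oy-.4) for x,y in pts]
def both(n,a,b,z):
    A=toplane(s,a,z);B=toplane(d,b,z); print(n,"scene",A[:,:2].round(4).tolist(),"side",B[:,:2].round(4).tolist()); return A,B
A,B=both("keys",C([(118,116),(254,153)],335,215,7),C([(208,474),(152,388)],203,150,7,0,294),.044)
for k in(A,B): print(np.linalg.norm(k[0]-k[1]),k.mean(0),np.degrees(np.arctan2(*(k[0]-k[1])[[1,0]])))
both("screws",C([(89,69),(318,128),(284,233),(48,167)],335,215,7),C([(149,549),(59,397),(204,355),(299,505)],203,150,7,0,294),.0345)
A,B=both("round",C([(527,104),(652,157)],241,230,7,392),C([(604,470),(544,367)],290,190,7,392,294),.044)
r=toplane(d,C([(597,70),(706,135),(575,298),(459,223)],310,250,3.6,396),.022);print("jigscrews",r.round(4).tolist())
t=toplane(d,C([(583,118),(665,165),(580,272),(492,212)],310,250,3.6,396),.028);print("sled",t.round(4).tolist(),[np.linalg.norm(t[i]-t[(i+1)%4]).round(4) for i in range(4)])
t=toplane(s,C([(135,108),(265,105),(258,247),(122,245)],160,190,6.6),.028);print("sled scene",t.round(4).tolist(),[np.linalg.norm(t[i]-t[(i+1)%4]).round(4) for i in range(4)])
for n,p in [("headtop",(330,360))]:pass
both("jig head top",C([(70,325),(285,320)],160,190,6.6),C([(622,12),(748,84)],310,250,3.6,396),.045)
print("depth key z",bydepth(s,C([(118,116),(254,153)],335,215,7)).round(4).tolist(),bydepth(d,C([(208,474),(152,388)],203,150,7,0,294)).round(4).tolist())
E
```

```text
keys scene [[0.4834, 0.2459], [0.4962, 0.306]] side [[0.4853, 0.2457], [0.4973, 0.3061]]
0.061417641365940814 [0.48980175 0.27596459 0.044     ] -102.09368368414187
0.061498835362742296 [0.49133533 0.275901   0.044     ] -101.25583497409806
screws scene [[0.4477, 0.2323], [0.4681, 0.3352], [0.5322, 0.3209], [0.5097, 0.2175]] side [[0.4468, 0.2311], [0.469, 0.335], [0.5328, 0.3218], [0.5096, 0.217]]
round scene [[0.58, -0.0242], [0.6009, 0.0334]] side [[0.5788, -0.025], [0.5971, 0.0315]]
jigscrews [[0.5603, -0.2155, 0.022], [0.5784, -0.2967, 0.022], [0.4275, -0.3323, 0.022], [0.4076, -0.2504, 0.022]]
sled [[0.5212, -0.2415, 0.028], [0.5364, -0.2997, 0.028], [0.4392, -0.3235, 0.028], [0.4261, -0.2596, 0.028]] [np.float64(0.0601), np.float64(0.1001), np.float64(0.0653), np.float64(0.0969)]
sled scene [[0.4425, -0.3173, 0.028], [0.4304, -0.2535, 0.028], [0.5249, -0.2311, 0.028], [0.5337, -0.296, 0.028]] [np.float64(0.065), np.float64(0.0971), np.float64(0.0655), np.float64(0.0937)]
jig head top scene [[0.6008, -0.2976], [0.5825, -0.2003]] side [[0.5933, -0.2018], [0.6142, -0.2947]]
depth key z [[0.4814, 0.2461, 0.0419], [0.4946, 0.3062, 0.0423]] [[0.4835, 0.2426, 0.0471], [0.4992, 0.3094, 0.041]]
```

Everything agrees with the stated sizes:
- **Start pod:** centre (0.4905, 0.276), key line at 78° in the world frame.
- **Jig:** yaw about 13°, centre about (0.506, -0.271), sled about 26 mm behind its centre.

I'll go out and around the base, shutting the fingers on the way.

```bash
python3 -m jog '[{"linear":[0.5,-0.5,0],"delta_rot":[0,0,0],"hand":-1},{"linear":[0.6,-0.65,0],"delta_rot":[0,0,0],"hand":-1},{"linear":[0.6,-0.65,0],"delta_rot":[0,0,0],"hand":-1},{"linear":[0.6,-0.65,0],"delta_rot":[0,0,0],"hand":-1},{"linear":[0.6,-0.65,0],"delta_rot":[0,0,0],"hand":-1}]' 30
python3 -m jog '[{"linear":[0.6,-0.65,0],"delta_rot":[0,0,0.5],"hand":-1},{"linear":[0.6,-0.7,0],"delta_rot":[0,0,0.5],"hand":-1},{"linear":[0.5,-0.7,0],"delta_rot":[0,0,0.5],"hand":-1},{"linear":[0.4,-0.8,0],"delta_rot":[0,0,0.5],"hand":-1},{"linear":[0.2,-0.8,0],"delta_rot":[0,0,0.5],"hand":-1}]'
```

```text
time: 0.65
ee_pos: [0.3201, 0.4177, 0.4044]
eef_rot: [0.147, 0.989, -0.0, -0.0]
force: [1.2, 0.6, 0.1]
opening: 0.142
time: 1.15
ee_pos: [0.4353, 0.2348, 0.4044]
eef_rot: [-0.004, 1.0, -0.0, -0.0]
force: [0.5, -0.4, 0.3]
opening: 0.0
```

```bash
python3 -m jog '[{"linear":[0,-0.9,0],"delta_rot":[0,0,0.4],"hand":-1},{"linear":[0,-0.9,0],"delta_rot":[0,0,0.4],"hand":-1},{"linear":[0,-0.9,0],"delta_rot":[0,0,0.4],"hand":-1},{"linear":[0,-0.9,0],"delta_rot":[0,0,0.4],"hand":-1},{"linear":[0,-0.9,0],"delta_rot":[0,0,0.2],"hand":-1}]'
python3 -m jog '[{"linear":[-0.1,-0.9,0],"delta_rot":[0,0,0],"hand":-1},{"linear":[-0.1,-0.9,0],"delta_rot":[0,0,0],"hand":-1},{"linear":[-0.1,-0.9,0],"delta_rot":[0,0,0],"hand":-1},{"linear":[-0.1,-0.8,0],"delta_rot":[0,0,0],"hand":-1},{"linear":[0,0,0],"delta_rot":[0,0,0],"hand":-1}]'
python3 - <<'E'
from h import *
import pickle
s=snap("wrist");cv2.imwrite("pics/w1.png",s["img"]);pickle.dump(s,open("w1.pkl","wb"))
s=snap("side");cv2.imwrite("pics/s1.png",s["img"])
st=ctrl.state();print(st["ee_pos"],st["eef_rot"],st["joint_positions"],st["force"])
E
```

```text
time: 1.65
ee_pos: [0.4338, 0.01, 0.4046]
eef_rot: [-0.111, 0.994, -0.0, 0.0]
force: [1.4, 0.1, -0.2]
opening: 0.001
time: 2.15
ee_pos: [0.4133, -0.1673, 0.4044]
eef_rot: [-0.108, 0.994, -0.001, -0.0]
force: [-1.7, 0.4, 0.6]
opening: 0.001
[ 0.41394932 -0.16415867  0.40439075] [-1.09040148e-01  9.94037254e-01  3.54626241e-04 -2.39930781e-04] [-4.92909365e-01 -3.00514536e-01  1.89532040e+00  3.12778741e-04
  1.54758399e+00 -2.28222788e+00] [-1.03869585 -0.7780859   0.25037486]
```

View pics/w1.png

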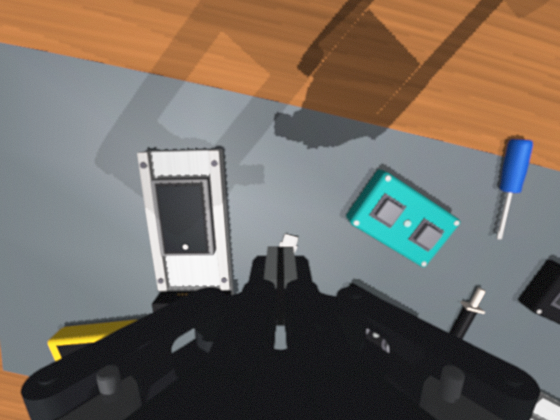

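The wrist view shows the whole jig, with screws at (144,164), (214,163), (162,281) and (222,282), and the sled's rear edge at row ~178. I'll refine the measurement from this.

```bash
python3 - <<'E'
from h import *
import pickle
s=pickle.load(open("w1.pkl","rb"))
cv2.imwrite("pics/w1c.png",cv2.resize(s["img"][140:310,120:250],None,fx=3.5,fy=3.5,interpolation=cv2.INTER_CUBIC))
r=toplane(s,[(144,164),(214,163),(222,282),(162,281)],.022);print(r.round(4).tolist())
m=r.mean(0);v=(r[2]+r[3]-r[0]-r[1]);print(m,np.degrees(np.arctan2(v[1],v[0])))
E
```

```text
[[0.4247, -0.3331, 0.022], [0.4057, -0.2508, 0.022], [0.5606, -0.216, 0.022], [0.5771, -0.2954, 0.022]]
[ 0.49201845 -0.27380134  0.022     ] 13.281929601978366
```

View pics/w1c.png

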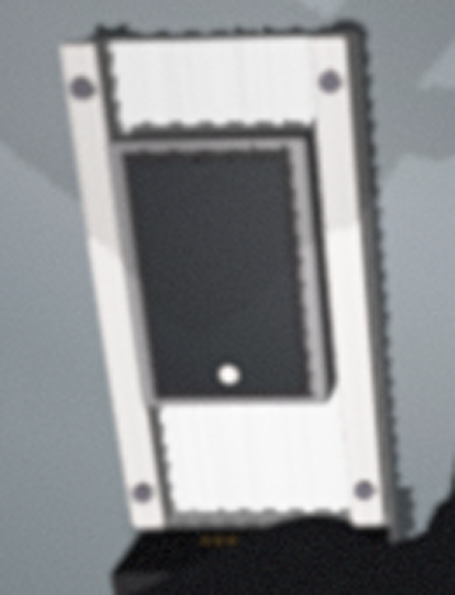

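View pics/s1.png

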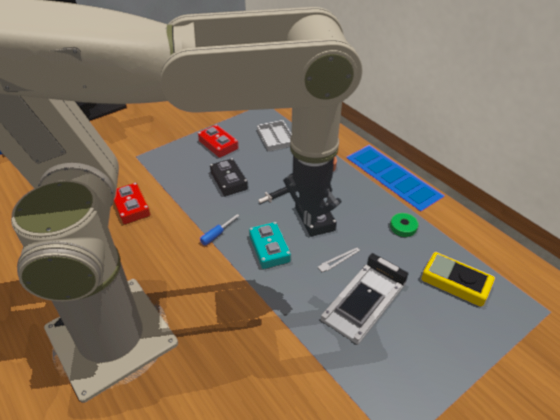

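```bash
python3 - <<'E'
from h import *
import pickle
s=pickle.load(open("w1.pkl","rb"))
a=np.radians(13.2);ux=np.array([np.cos(a),np.sin(a)]);uy=np.array([-ux[1],ux[0]])
o=np.array([.4927,-.2738])+.0125*ux;print("jig o",o)
L=lambda p:[((q[:2]-o)@ux,(q[:2]-o)@uy) for q in p]
f=lambda pts:[(x/3.5+120-.4,y/3.5+140-.4) for x,y in pts]
print("rear,front top",np.round(L(toplane(s,f([(117,143),(306,138),(155,398),(325,398)]),.028)),4).tolist())
print("head foot",np.round(L(toplane(s,f([(172,518),(345,514)]),.012)),4).tolist())
print("plate rear edge",np.round(L(toplane(s,f([(110,38),(315,38)]),.012)),4).tolist())
t=o-.103*ux;st=ctrl.state();print("target",t,"delta/50mm",(t-st["ee_pos"][:2])/.05)
E
```

```text
jig o [ 0.50486974 -0.27094561]
rear,front top [[-0.0732, -0.0311], [-0.0739, 0.0339], [0.0215, -0.0298], [0.0221, 0.0329]]
head foot [[0.0809, -0.0367], [0.0795, 0.0327]]
plate rear edge [[-0.1073, -0.0359], [-0.1059, 0.0358]]
target [ 0.40459111 -0.29446575] delta/50mm [-0.18716417 -2.6061416 ]
```

```bash
python3 -m jog '[{"linear":[-0.05,-0.8,0],"delta_rot":[0,0,0],"hand":-1},{"linear":[-0.05,-0.8,0],"delta_rot":[0,0,0],"hand":-1},{"linear":[-0.05,-0.8,-0.4],"delta_rot":[0,0,0],"hand":-1},{"linear":[-0.05,-0.2,-0.8],"delta_rot":[0,0,0],"hand":-1},{"linear":[0,0,-0.8],"delta_rot":[0,0,0],"hand":-1}]'
python3 -m jog '[{"linear":[0,0,-0.8],"delta_rot":[0,0,0],"hand":-1},{"linear":[0,0,-0.5],"delta_rot":[0,0,0],"hand":-1},{"linear":[0,0,0],"delta_rot":[0,0,0],"hand":-1}]'
python3 - <<'E'
from h import *
s=snap("wrist");cv2.imwrite("pics/w2.png",s["img"])
st=ctrl.state();print(st["ee_pos"],st["eef_rot"],st["force"],st["joint_positions"][5])
E
```

```text
time: 2.75
ee_pos: [0.4048, -0.294, 0.3043]
eef_rot: [-0.11, 0.994, -0.001, 0.001]
force: [-0.5, 0.3, -0.1]
opening: 0.002
time: 3.05
ee_pos: [0.4032, -0.2905, 0.2352]
eef_rot: [-0.111, 0.994, 0.003, -0.003]
force: [0.3, 0.4, -0.3]
opening: -0.001
[ 0.40409829 -0.29154692  0.23799661] [-0.11121407  0.99379372  0.00182957 -0.00145733] [ 0.19080818 -0.35295442  0.70356231] -2.521824507341781
```

View pics/w2.png

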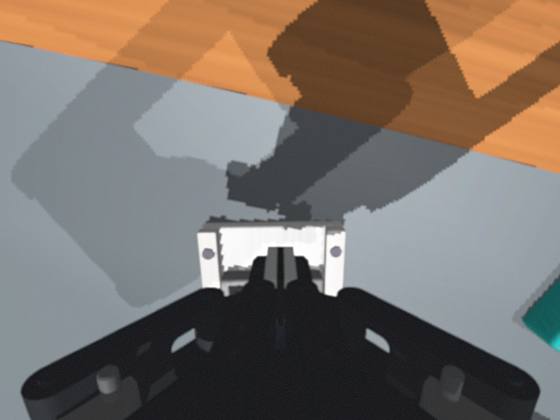

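```bash
python3 -m jog '[{"linear":[0,-0.05,-0.4],"delta_rot":[0,0,0],"hand":-1},{"linear":[0,0,-0.3],"delta_rot":[0,0,0],"hand":-1},{"linear":[0,0,-0.2],"delta_rot":[0,0,0],"hand":-1},{"linear":[0,0,0],"delta_rot":[0,0,0],"hand":-1},{"linear":[0,0,0],"delta_rot":[0,0,0],"hand":-1}]'
python3 - <<'E'
from h import *
s=snap("side");cv2.imwrite("pics/s2.png",cv2.resize(s["img"][200:370,280:450],None,fx=3.5,fy=3.5,interpolation=cv2.INTER_CUBIC))
st=ctrl.state();print(st["ee_pos"],st["eef_rot"],st["force"],st["joint_positions"][5])
E
```

```text
time: 3.6
ee_pos: [0.405, -0.296, 0.196]
eef_rot: [-0.111, 0.994, -0.001, 0.001]
force: [0.3, -0.1, -0.5]
opening: -0.001
[ 0.40496372 -0.29616705  0.19613953] [-1.10547695e-01  9.93870332e-01 -7.36341838e-04  6.53743353e-04] [-0.63388096  0.80724729 -0.01899873] -2.5260263615273177
```

View pics/s2.png

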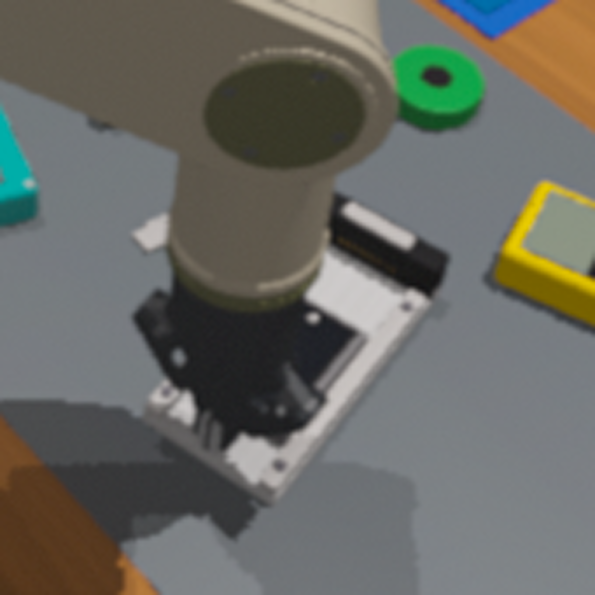

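Fingertips are in the channel behind the sled's rear edge. Lowering 3 mm, then pushing along the jig's x axis.

```bash
python3 -m jog '[{"linear":[0,0,-0.06],"delta_rot":[0,0,0],"hand":-1},{"linear":[0.15,0.035,0],"delta_rot":[0,0,0],"hand":-1},{"linear":[0.15,0.035,0],"delta_rot":[0,0,0],"hand":-1},{"linear":[0.15,0.035,0],"delta_rot":[0,0,0],"hand":-1}]'
python3 -m jog '[{"linear":[0.15,0.035,0],"delta_rot":[0,0,0],"hand":-1},{"linear":[0.15,0.035,0],"delta_rot":[0,0,0],"hand":-1},{"linear":[0.15,0.035,0],"delta_rot":[0,0,0],"hand":-1}]'
python3 -m jog '[{"linear":[0.15,0.035,0],"delta_rot":[0,0,0],"hand":-1},{"linear":[0.15,0.035,0],"delta_rot":[0,0,0],"hand":-1}]'
```

```text
time: 4.05
ee_pos: [0.4275, -0.2905, 0.1919]
eef_rot: [-0.11, 0.994, -0.0, -0.0]
force: [-2.5, -0.6, 2.4]
opening: -0.0
time: 4.35
ee_pos: [0.45, -0.2852, 0.1917]
eef_rot: [-0.11, 0.994, 0.0, -0.0]
force: [-2.0, -0.4, 0.8]
opening: 0.002
time: 4.55
ee_pos: [0.4649, -0.2817, 0.1916]
eef_rot: [-0.11, 0.994, 0.0, -0.0]
force: [-3.1, -0.8, 2.0]
opening: 0.003
```

```bash
python3 -m jog '[{"linear":[0.1,0.023,0],"delta_rot":[0,0,0],"hand":-1},{"linear":[0.08,0.019,0],"delta_rot":[0,0,0],"hand":-1}]'
python3 -m jog '[{"linear":[0.04,0.009,0],"delta_rot":[0,0,0],"hand":-1},{"linear":[0.02,0.005,0],"delta_rot":[0,0,0],"hand":-1}]'
python3 -m jog '[{"linear":[0.02,0.005,0],"delta_rot":[0,0,0],"hand":-1},{"linear":[0,0,0],"delta_rot":[0,0,0],"hand":-1}]'
```

```text
time: 4.75
ee_pos: [0.4738, -0.2796, 0.1916]
eef_rot: [-0.11, 0.994, 0.0, -0.0]
force: [-2.9, -1.1, 2.8]
opening: 0.003
time: 4.95
ee_pos: [0.4764, -0.279, 0.1916]
eef_rot: [-0.11, 0.994, 0.0, -0.0]
force: [-2.3, 0.3, 1.2]
opening: -0.002
time: 5.15
ee_pos: [0.4773, -0.2788, 0.1916]
eef_rot: [-0.11, 0.994, 0.0, 0.0]
force: [-1.4, -0.4, 0.9]
opening: 0.001
```

```bash
python3 -m jog '[{"linear":[0.03,0.007,0],"delta_rot":[0,0,0],"hand":-1},{"linear":[0.02,0.005,0],"delta_rot":[0,0,0],"hand":-1}]'
python3 -m jog '[{"linear":[0.02,0.005,0],"delta_rot":[0,0,0],"hand":-1},{"linear":[0.02,0.005,0],"delta_rot":[0,0,0],"hand":-1}]'
python3 - <<'E'
from h import *
s=snap("side");cv2.imwrite("pics/s3.png",cv2.resize(s["img"][200:370,280:450],None,fx=3.5,fy=3.5,interpolation=cv2.INTER_CUBIC))
st=ctrl.state();print(st["ee_pos"],st["force"])
E
```

```text
time: 5.35
ee_pos: [0.4784, -0.2787, 0.1915]
eef_rot: [-0.11, 0.994, 0.0, -0.002]
force: [-16.3, -3.4, 9.3]
opening: 0.0
time: 5.55
ee_pos: [0.4792, -0.2787, 0.1915]
eef_rot: [-0.11, 0.994, 0.0, -0.004]
force: [-26.6, -4.7, 16.3]
opening: 0.0
[ 0.47920943 -0.27869628  0.19151401] [-23.9413518   -3.80868066  14.76709276]
```

View pics/s3.png

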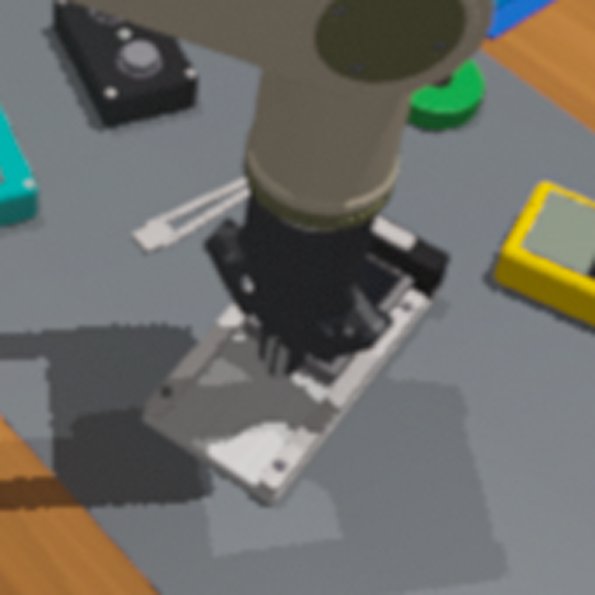

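The force climbed from 2 N to 26 N at the predicted home position, so the sled is on the stop. I'll back off and lift to check.

```bash
python3 -m jog '[{"linear":[-0.04,-0.009,0],"delta_rot":[0,0,0],"hand":-1},{"linear":[-0.15,-0.035,0],"delta_rot":[0,0,0],"hand":-1},{"linear":[-0.25,-0.06,0],"delta_rot":[0,0,0.0],"hand":-1},{"linear":[0,0,0.4],"delta_rot":[0,0,0],"hand":-1},{"linear":[0,0,0.8],"delta_rot":[0,0,0],"hand":-1}]'
python3 -m jog '[{"linear":[0,0.4,0.8],"delta_rot":[0,0,0],"hand":-1},{"linear":[0,0.8,0.5],"delta_rot":[0,0,0],"hand":-1},{"linear":[0,0.9,0],"delta_rot":[0,0,0],"hand":-1},{"linear":[0,0.4,0],"delta_rot":[0,0,0],"hand":-1},{"linear":[0,0,0],"delta_rot":[0,0,0],"hand":-1}]'
python3 - <<'E'
from h import *
import pickle
s=snap("side");pickle.dump(s,open("s4.pkl","wb"));cv2.imwrite("pics/s4.png",cv2.resize(s["img"][240:350,310:420],None,fx=5,fy=5,interpolation=cv2.INTER_CUBIC))
s=snap("wrist");pickle.dump(s,open("w4.pkl","wb"));cv2.imwrite("pics/w4.png",s["img"])
st=ctrl.state();print(st["ee_pos"],st["force"])
E
```

```text
time: 6.1
ee_pos: [0.4574, -0.2819, 0.2484]
eef_rot: [-0.11, 0.994, 0.003, -0.003]
force: [0.2, -1.0, 0.8]
opening: -0.001
time: 6.6
ee_pos: [0.4594, -0.1557, 0.3169]
eef_rot: [-0.112, 0.994, 0.0, 0.001]
force: [0.3, -0.5, -0.0]
opening: -0.003
[ 0.45954686 -0.15791068  0.31669412] [ 1.2022493  -0.61351487  0.40603589]
```

View pics/s4.png

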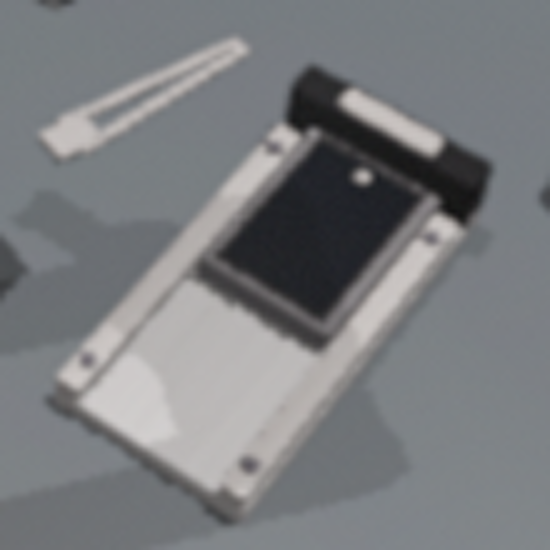

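View pics/w4.png

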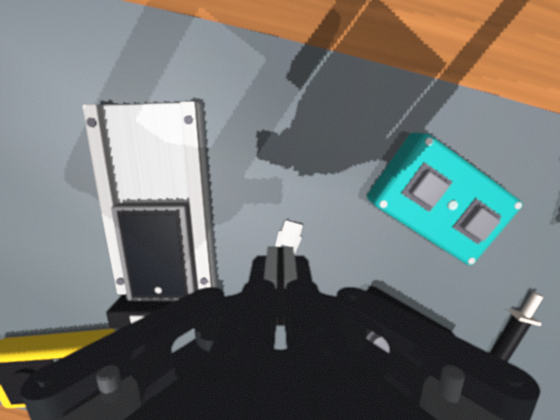

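The sled sits against the head in both views (side crop front edge at about (375,165), no floor visible between). Checking that numerically, then going to the start pod with the fingers half open.

```bash
python3 - <<'E'
from h import *
import pickle
s=pickle.load(open("s4.pkl","rb"));a=np.radians(13.2);ux=np.array([np.cos(a),np.sin(a)])
f=lambda pts:[(x/5+310-.4,y/5+240-.4) for x,y in pts]
S=toplane(s,f([(274,147),(431,238),(249,464),(88,360)]),.022)[:,:2];o=S.mean(0)+.0125*ux
print("rear",(toplane(s,f([(203,255),(325,326)]),.028)[:,:2]-o)@ux, "front",(toplane(s,f([(312,132),(438,200)]),.028)[:,:2]-o)@ux)
E
python3 -m jog '[{"linear":[0,0.5,0],"delta_rot":[0,0,-0.4],"hand":0.2},{"linear":[0,0.9,0],"delta_rot":[0,0,-0.4],"hand":0.2},{"linear":[0,0.9,0],"delta_rot":[0,0,-0.4],"hand":0.2},{"linear":[0,0.9,0],"delta_rot":[0,0,-0.4],"hand":0.2},{"linear":[0,0.9,0],"delta_rot":[0,0,-0.4],"hand":0.2}]'
python3 -m jog '[{"linear":[0.1,0.9,0],"delta_rot":[0,0,-0.4],"hand":0.2},{"linear":[0.1,0.9,0],"delta_rot":[0,0,-0.4],"hand":0.2},{"linear":[0.1,0.9,0],"delta_rot":[0,0,-0.4],"hand":0.2},{"linear":[0.1,0.5,0],"delta_rot":[0,0,-0.4],"hand":0.2},{"linear":[0,0,0],"delta_rot":[0,0,0],"hand":0.2}]'
```

```text
rear [-0.01409915 -0.01212118] front [0.07958063 0.0819777 ]
time: 7.2
ee_pos: [0.4599, 0.0473, 0.3166]
eef_rot: [0.011, 1.0, -0.0, 0.0]
force: [1.5, -0.2, -0.0]
opening: 0.603
time: 7.7
ee_pos: [0.4806, 0.2088, 0.3164]
eef_rot: [0.105, 0.994, 0.0, 0.0]
force: [0.3, -0.2, 0.0]
opening: 0.599
```

Rear edge is at about -13 mm (expected -15), so the sled is home. Now measuring the pod close up.

```bash
python3 - <<'E'
from h import *
import pickle
s=snap("wrist");pickle.dump(s,open("w5.pkl","wb"));cv2.imwrite("pics/w5.png",s["img"])
st=ctrl.state();print(st["ee_pos"],st["eef_rot"],st["force"])
E
```

```text
[0.48038941 0.20731648 0.31617972] [ 1.04407719e-01  9.94534518e-01 -2.48043351e-04 -2.44536224e-04] [ 0.29895645 -0.99735495 -0.01606393]
```

View pics/w5.png

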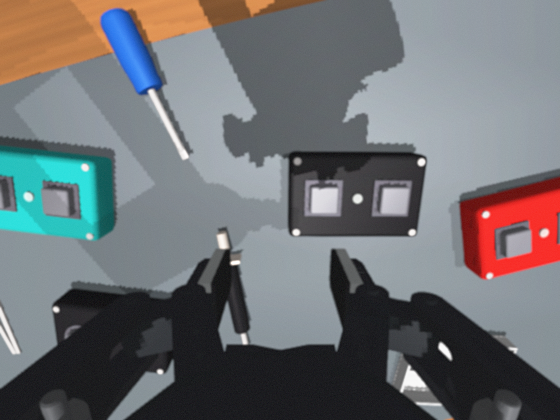

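```bash
python3 - <<'E'
from h import *
import pickle
s=pickle.load(open("w5.pkl","rb"))
print(toplane(s,[(324,198),(393,197)],.044).round(4).tolist(),"screws",toplane(s,[(297,160),(421,161),(412,233),(296,228)],.0345).mean(0))
k=toplane(s,[(324,198),(393,197)],.044);v=k[1]-k[0];print(np.linalg.norm(v),np.degrees(np.arctan2(v[1],v[0])))
st=ctrl.state();p=bydepth(s,[(222,254),(224,262),(340,254),(342,262)])
Rm=R.from_quat(st["eef_rot"]).as_matrix();print("tips in tool",((p-st["ee_pos"])@Rm).round(4).tolist())
c=np.array([.4905,.276]);print((c-st["ee_pos"][:2])/.05)
E
```

```text
[[0.4791, 0.2465, 0.044], [0.4904, 0.304, 0.044]] screws [0.48651019 0.27595789 0.0345    ]
0.058558113599058305 78.87659722314936
tips in tool [[0.0107, -0.0264, 0.1584], [0.0093, -0.0245, 0.1529], [0.0105, 0.0295, 0.1587], [0.0102, 0.0289, 0.1509]]
[0.20221177 1.37367048]
```

```bash
python3 -m jog '[{"linear":[0.08,0.7,0],"delta_rot":[0,0,0],"hand":0.2},{"linear":[0.07,0.67,0],"delta_rot":[0,0,0],"hand":0.2},{"linear":[0,0,-0.7],"delta_rot":[0,0,0],"hand":0.2},{"linear":[0,0,-0.6],"delta_rot":[0,0,0],"hand":0.2},{"linear":[0,0,0],"delta_rot":[0,0,0],"hand":0.2}]'
python3 -m jog '[{"linear":[0,0,0],"delta_rot":[0,0,0],"hand":0.2},{"linear":[0,0,0],"delta_rot":[0,0,0],"hand":0.2}]'
python3 - <<'E'
from h import *
import pickle
s=snap("wrist");a=s["img"];cv2.imwrite("pics/w6.png",a)
d=snap("side");cv2.imwrite("pics/s6.png",cv2.resize(d["img"][120:220,180:290],None,fx=5,fy=5,interpolation=cv2.INTER_CUBIC))
d=snap("scene");cv2.imwrite("pics/c6.png",cv2.resize(d["img"][180:280,310:420],None,fx=5,fy=5,interpolation=cv2.INTER_CUBIC))
st=ctrl.state();print(st["ee_pos"],st["eef_rot"],st["force"],st["opening"])
E
```

```text
time: 8.25
ee_pos: [0.4858, 0.273, 0.2465]
eef_rot: [0.106, 0.994, -0.003, -0.004]
force: [-0.9, -0.2, -0.6]
opening: 0.604
time: 8.45
ee_pos: [0.4885, 0.2749, 0.2537]
eef_rot: [0.106, 0.994, 0.001, 0.001]
force: [-0.2, 0.2, 0.9]
opening: 0.602
[0.48821722 0.27548933 0.25372208] [1.05429525e-01 9.94425518e-01 7.74613009e-04 1.38019863e-03] [-0.17174846 -0.09901746  0.46524938] 0.5998098146802351
```

View pics/w6.png

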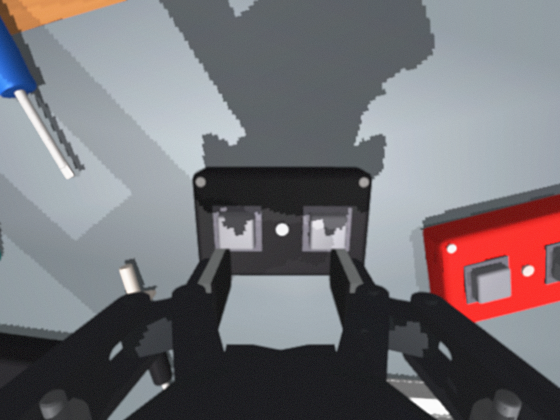

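View pics/s6.png

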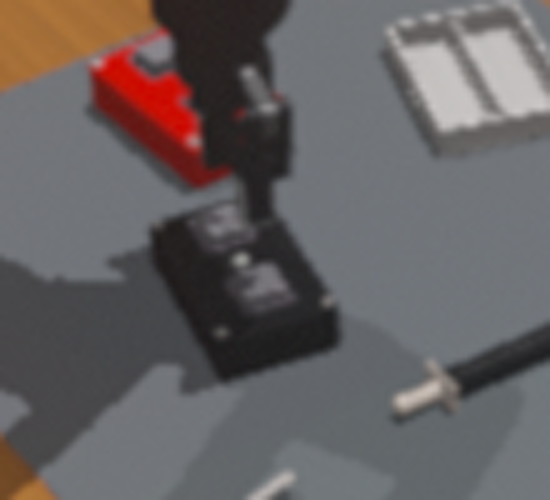

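View pics/c6.png

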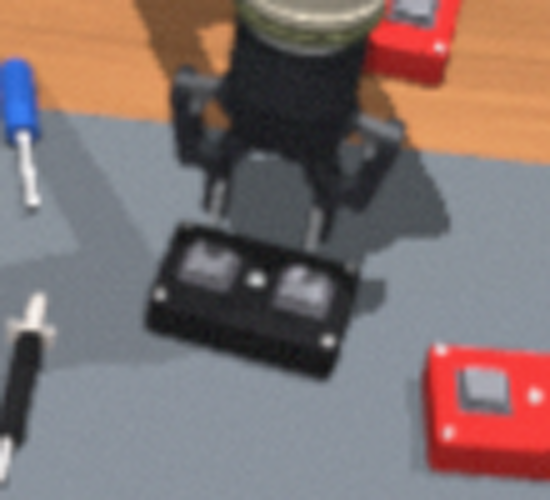

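```bash
python3 - <<'E'
from h import *
s=snap("scene");d=snap("side");st=ctrl.state();Rm=R.from_quat(st["eef_rot"]).as_matrix();print(st["ee_pos"])
for z in (.081,.087,.093):
    A=toplane(s,[(213/5+310,220/5+180),(315/5+310,246/5+180)],z);B=toplane(d,[(260/5+180,218/5+120)],z)
    print(z,A[:,:2].round(4).tolist(),A.mean(0)[:2].round(4),B[:,:2].round(4).tolist())
E
```

```text
[0.48780533 0.27563974 0.25303056]
0.081 [[0.4878, 0.2454], [0.4999, 0.3071]] [0.4939 0.2763] [[0.4903, 0.2504]]
0.087 [[0.4936, 0.245], [0.5056, 0.3063]] [0.4996 0.2757] [[0.4865, 0.244]]
0.093 [[0.4993, 0.2445], [0.5113, 0.3055]] [0.5053 0.275 ] [[0.4827, 0.2375]]
```

Tip spacing is 62 mm, centred over the keys within ~2 mm in both views. Coming down until contact, then in small steps.

```bash
python3 -m jog '[{"linear":[0,0,-0.35],"delta_rot":[0,0,0],"hand":0.2},{"linear":[0,0,-0.25],"delta_rot":[0,0,0],"hand":0.2},{"linear":[0,0,0],"delta_rot":[0,0,0],"hand":0.2},{"linear":[0,0,0],"delta_rot":[0,0,0],"hand":0.2}]'
python3 -m jog '[{"linear":[0,0,-0.04],"delta_rot":[0,0,0],"hand":0.2},{"linear":[0,0,-0.04],"delta_rot":[0,0,0],"hand":0.2},{"linear":[0,0,0],"delta_rot":[0,0,0],"hand":0.2}]'
python3 -m jog '[{"linear":[0,0,-0.04],"delta_rot":[0,0,0],"hand":0.2},{"linear":[0,0,-0.04],"delta_rot":[0,0,0],"hand":0.2},{"linear":[0,0,0],"delta_rot":[0,0,0],"hand":0.2}]'
```

```text
time: 9.1
ee_pos: [0.4871, 0.2755, 0.2214]
eef_rot: [0.105, 0.994, -0.0, -0.001]
force: [-0.4, -0.4, 0.1]
opening: 0.598
time: 9.4
ee_pos: [0.4873, 0.2756, 0.2178]
eef_rot: [0.105, 0.994, 0.0, 0.0]
force: [0.5, -0.8, -1.2]
opening: 0.607
time: 9.7
ee_pos: [0.4874, 0.2757, 0.2137]
eef_rot: [0.105, 0.994, 0.0, 0.0]
force: [-0.3, 0.3, 1.7]
opening: 0.598
```

```bash
python3 -m jog '[{"linear":[0,0,-0.03],"delta_rot":[0,0,0],"hand":0.2},{"linear":[0,0,0],"delta_rot":[0,0,0],"hand":0.2}]'
python3 -m jog '[{"linear":[0,0,-0.03],"delta_rot":[0,0,0],"hand":0.2},{"linear":[0,0,0],"delta_rot":[0,0,0],"hand":0.2}]'
python3 - <<'E'
from h import *
d=snap("side");cv2.imwrite("pics/s7.png",cv2.resize(d["img"][120:220,180:290],None,fx=5,fy=5,interpolation=cv2.INTER_CUBIC))
d=snap("scene");cv2.imwrite("pics/c7.png",cv2.resize(d["img"][180:280,310:420],None,fx=5,fy=5,interpolation=cv2.INTER_CUBIC))
st=ctrl.state();print(st["ee_pos"],st["force"],st["opening"])
E
```

```text
time: 9.9
ee_pos: [0.4875, 0.2756, 0.2124]
eef_rot: [0.105, 0.994, 0.0, 0.0]
force: [-0.8, 0.6, 2.9]
opening: 0.601
time: 10.1
ee_pos: [0.4874, 0.2756, 0.2108]
eef_rot: [0.105, 0.994, 0.0, 0.0]
force: [0.2, 0.7, 4.6]
opening: 0.603
[0.48746338 0.27564272 0.21093825] [-0.36859858  0.49143014  4.70977319] 0.6007277011681733
```

View pics/s7.png

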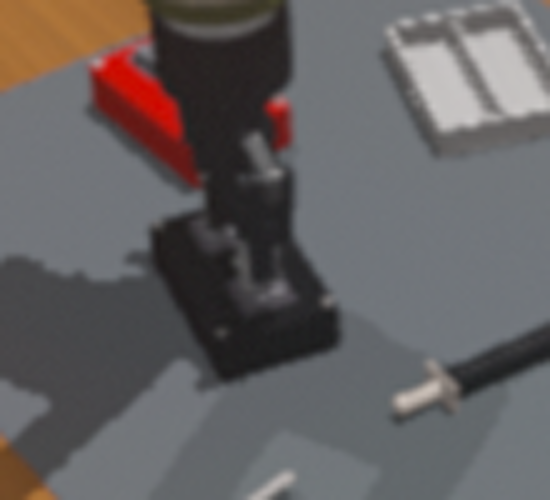

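View pics/c7.png

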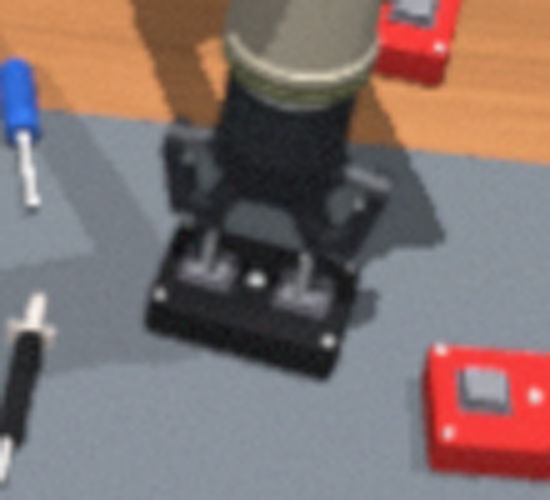

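Both tips are on the keys (scene crop (208,265) and (303,290)). The 4.7 N reading means about 3 mm down. Continuing to the bottom stop.

```bash
python3 -m jog '[{"linear":[0,0,-0.03],"delta_rot":[0,0,0],"hand":0.2},{"linear":[0,0,-0.03],"delta_rot":[0,0,0],"hand":0.2},{"linear":[0,0,0],"delta_rot":[0,0,0],"hand":0.2}]'
python3 -m jog '[{"linear":[0,0,-0.02],"delta_rot":[0,0,0],"hand":0.2},{"linear":[0,0,0],"delta_rot":[0,0,0],"hand":0.2}]'
python3 -m jog '[{"linear":[0,0,-0.02],"delta_rot":[0,0,0],"hand":0.2},{"linear":[0,0,0],"delta_rot":[0,0,0],"hand":0.2}]'
```

```text
time: 10.5
ee_pos: [0.4875, 0.2756, 0.208]
eef_rot: [0.105, 0.994, 0.0, 0.0]
force: [-1.6, -0.6, 7.7]
opening: 0.599
time: 10.7
ee_pos: [0.4875, 0.2756, 0.2072]
eef_rot: [0.105, 0.994, 0.0, 0.0]
force: [-2.2, -1.2, 7.9]
opening: 0.601
time: 10.9
ee_pos: [0.4875, 0.2757, 0.2071]
eef_rot: [0.105, 0.994, 0.0, 0.0]
force: [-5.3, -2.8, 15.8]
opening: 0.603
```

Bottomed: 15.8 N with no further travel. A touch more, then hold for over 3 s.

```bash
for i in 1; do :; done
python3 -m jog '[{"linear":[0,0,-0.01],"delta_rot":[0,0,0],"hand":0.2},{"linear":[0,0,0],"delta_rot":[0,0,0],"hand":0.2},{"linear":[0,0,0],"delta_rot":[0,0,0],"hand":0.2},{"linear":[0,0,0],"delta_rot":[0,0,0],"hand":0.2},{"linear":[0,0,0],"delta_rot":[0,0,0],"hand":0.2}]'
python3 -m jog '[{"linear":[0,0,0],"delta_rot":[0,0,0],"hand":0.2},{"linear":[0,0,0],"delta_rot":[0,0,0],"hand":0.2},{"linear":[0,0,0],"delta_rot":[0,0,0],"hand":0.2},{"linear":[0,0,0],"delta_rot":[0,0,0],"hand":0.2},{"linear":[0,0,0],"delta_rot":[0,0,0],"hand":0.2}]'
python3 -m jog '[{"linear":[0,0,0],"delta_rot":[0,0,0],"hand":0.2},{"linear":[0,0,0],"delta_rot":[0,0,0],"hand":0.2},{"linear":[0,0,0],"delta_rot":[0,0,0],"hand":0.2},{"linear":[0,0,0],"delta_rot":[0,0,0],"hand":0.2},{"linear":[0,0,0],"delta_rot":[0,0,0],"hand":0.2}]'
python3 - <<'E'
from h import *
d=snap("side");cv2.imwrite("pics/s8.png",cv2.resize(d["img"][120:220,180:290],None,fx=5,fy=5,interpolation=cv2.INTER_CUBIC))
d=snap("scene");cv2.imwrite("pics/c8.png",cv2.resize(d["img"][180:280,310:420],None,fx=5,fy=5,interpolation=cv2.INTER_CUBIC))
E
```

```text
time: 11.4
ee_pos: [0.4875, 0.2757, 0.207]
eef_rot: [0.105, 0.994, 0.0, 0.0]
force: [-7.3, -3.6, 19.8]
opening: 0.601
time: 11.9
ee_pos: [0.4876, 0.2757, 0.2071]
eef_rot: [0.105, 0.994, 0.0, 0.0]
force: [-8.2, -3.9, 19.6]
opening: 0.601
time: 12.4
ee_pos: [0.4875, 0.2757, 0.207]
eef_rot: [0.105, 0.994, 0.0, 0.0]
force: [-7.5, -4.0, 19.9]
opening: 0.601
```

View pics/c8.png

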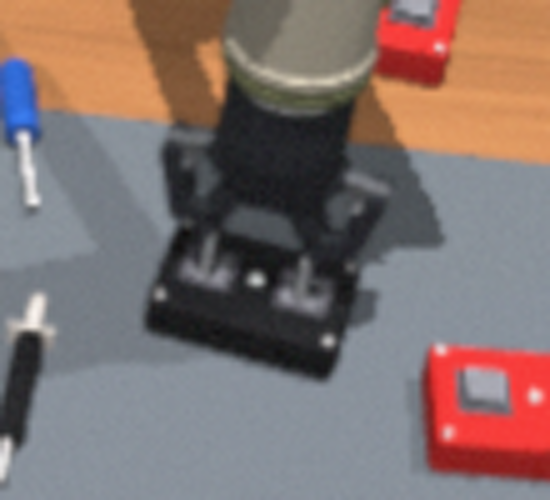

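View pics/s8.png

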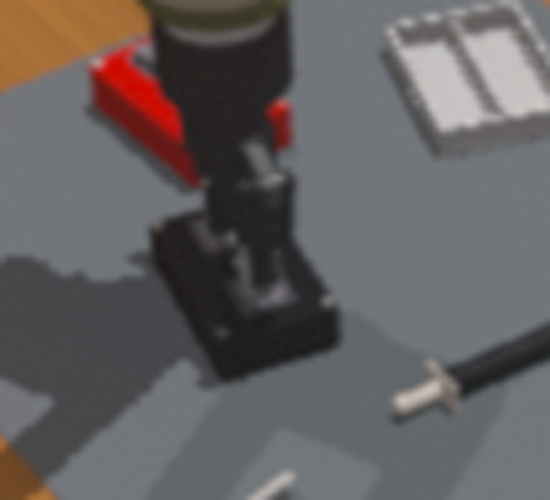

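Both keys are down level with the housing. Continuing the hold past 3 s, then releasing straight up.

```bash

python3 -m jog '[{"linear":[0,0,0],"delta_rot":[0,0,0],"hand":0.2},{"linear":[0,0,0],"delta_rot":[0,0,0],"hand":0.2},{"linear":[0,0,0],"delta_rot":[0,0,0],"hand":0.2},{"linear":[0,0,0],"delta_rot":[0,0,0],"hand":0.2},{"linear":[0,0,0],"delta_rot":[0,0,0],"hand":0.2}]'
python3 -m jog '[{"linear":[0,0,0],"delta_rot":[0,0,0],"hand":0.2},{"linear":[0,0,0],"delta_rot":[0,0,0],"hand":0.2},{"linear":[0,0,0],"delta_rot":[0,0,0],"hand":0.2},{"linear":[0,0,0],"delta_rot":[0,0,0],"hand":0.2},{"linear":[0,0,0],"delta_rot":[0,0,0],"hand":0.2}]'
python3 -m jog '[{"linear":[0,0,0],"delta_rot":[0,0,0],"hand":0.2},{"linear":[0,0,0],"delta_rot":[0,0,0],"hand":0.2},{"linear":[0,0,0],"delta_rot":[0,0,0],"hand":0.2},{"linear":[0,0,0],"delta_rot":[0,0,0],"hand":0.2},{"linear":[0,0,0],"delta_rot":[0,0,0],"hand":0.2}]'
python3 - <<'E'
from h import *
d=snap("scene");cv2.imwrite("pics/c9.png",cv2.resize(d["img"][180:280,310:420],None,fx=5,fy=5,interpolation=cv2.INTER_CUBIC))
E
```

```text
time: 13.0
ee_pos: [0.4875, 0.2757, 0.207]
eef_rot: [0.105, 0.994, 0.0, 0.0]
force: [-6.5, -3.9, 18.3]
opening: 0.602
time: 13.5
ee_pos: [0.4875, 0.2757, 0.207]
eef_rot: [0.105, 0.994, 0.0, 0.0]
force: [-7.2, -3.3, 19.8]
opening: 0.597
time: 14.0
ee_pos: [0.4875, 0.2757, 0.207]
eef_rot: [0.105, 0.994, 0.0, 0.0]
force: [-7.2, -4.0, 19.0]
opening: 0.598
```

View pics/c9.png

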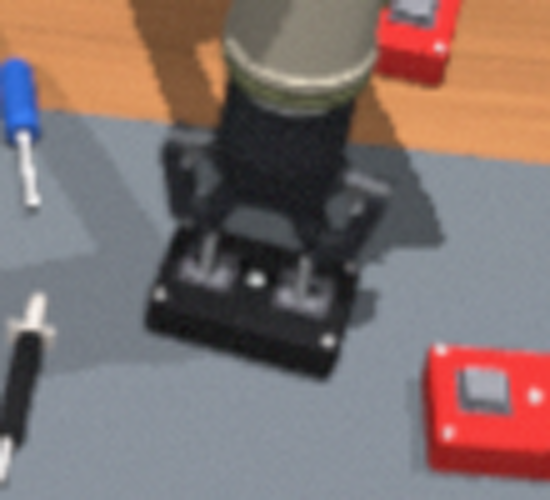

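```bash

python3 -m jog '[{"linear":[0,0,0],"delta_rot":[0,0,0],"hand":0.2},{"linear":[0,0,0.1],"delta_rot":[0,0,0],"hand":0.2},{"linear":[0,0,0.2],"delta_rot":[0,0,0],"hand":0.2},{"linear":[0,0,0.6],"delta_rot":[0,0,0],"hand":0.2},{"linear":[0,0,0.8],"delta_rot":[0,0,0],"hand":0.2}]'
python3 -m jog '[{"linear":[0,0,0.8],"delta_rot":[0,0,0],"hand":0.2},{"linear":[-0.6,0.3,0],"delta_rot":[0,0,0],"hand":0.2},{"linear":[0,0,0],"delta_rot":[0,0,0],"hand":0.2},{"linear":[0,0,0],"delta_rot":[0,0,0],"hand":0.2}]'
python3 - <<'E'
from h import *
d=snap("scene");cv2.imwrite("pics/c10.png",d["img"])
d2=snap("side");cv2.imwrite("pics/s10.png",d2["img"])
w=snap("wrist");cv2.imwrite("pics/w10.png",w["img"])
cv2.imwrite("pics/j10.png",cv2.resize(d2["img"][240:350,310:420],None,fx=5,fy=5,interpolation=cv2.INTER_CUBIC))
E
```

```text
time: 14.55
ee_pos: [0.4859, 0.275, 0.2883]
eef_rot: [0.105, 0.994, -0.002, -0.003]
force: [0.7, 0.7, 0.2]
opening: 0.594
time: 14.95
ee_pos: [0.4567, 0.2907, 0.3299]
eef_rot: [0.105, 0.995, -0.0, -0.0]
force: [0.3, -0.5, -0.8]
opening: 0.605
```

View pics/c10.png

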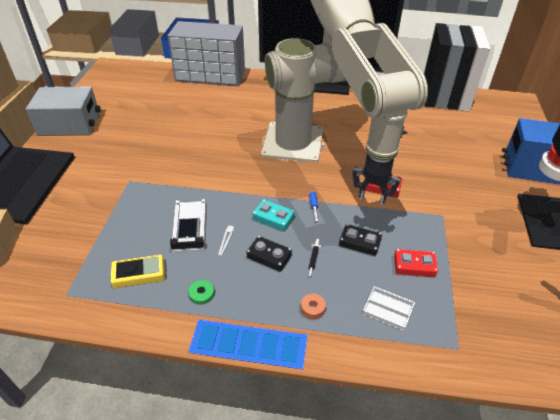

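View pics/w10.png

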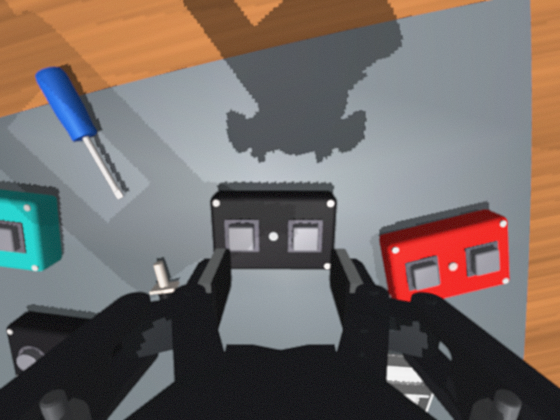

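View pics/j10.png

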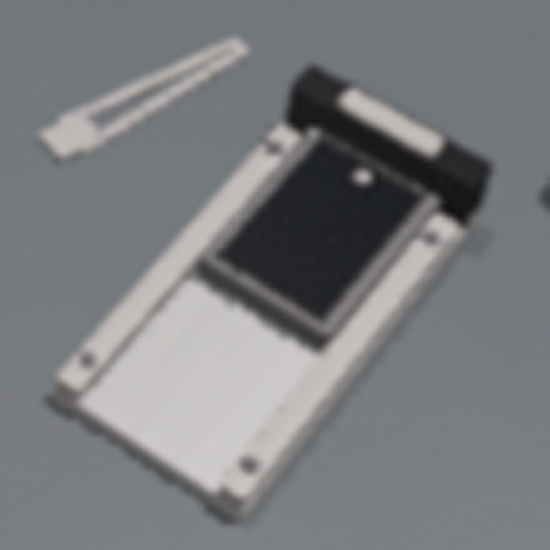

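The keys are back up (wrist view (241,237) and (305,236)), the sled still touches the head, and the bystanders sit at the same pixels as at the start.

```bash
python3 -c "
from cell import ctrl
print(ctrl.finish_job())"
```

```text
the job is handed in; nothing more can be done
None
```

I pushed the sled home with shut fingertips, then pressed both square keys of the black start pod together and let them go. I handed the job in at about 15 s of the 64 s allowed; it reports no verdict.

- **Sled:** it slid at about 3 N, and the force rose to about 27 N when it met the contact head. Afterwards its rear edge measured about -13 mm in the jig's frame, against -15 mm for fully home. It looked the same after the key press.
- **Keys:** one fingertip was on each key. The force followed the two springs to about 8 N, then climbed to 20 N at the stop, after about 7 mm of travel. I held them down for just over 3 s.
- **Last pictures:** both square keys are up again, the bystanders look unmoved, and the arm went nowhere near the round keys.

Two checks fell short. The wrist camera put the pod about 4 to 5 mm nearer the robot in x than the two fixed cameras did. I aimed in between, and the fingertips still landed well on the keys. The lamp on the pod did not visibly change, so how far the keys went down rests on the force, the travel and the pictures.

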